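# Gauge a bar against the flip stop of a cut-off jig

## Task

First flip the red stop of the cut-off jig fully down. Take the red-ended bar out of the rack, rest it in the separate pair of V-blocks with its middle over the gap, let go and take it again by its middle; lay it in the jig's V-grooves and slide it until its red end touches the stop. Then flip the stop fully up again and leave the bar lying exactly where it was gauged, ready for sawing, without disturbing the other bars and things on the bench.

Things in the scene. Friction and masses are not known exactly. Their poses are not given: they have to be found in the camera images.
- jig: cut-off jig, fixed: plywood base 125 x 276 x 12 mm, dark V-blocks 46 mm wide in a row, aluminium fence behind (x 53 to 73, 58 mm high). Origin on the bench under the groove; x to the back, y along the groove to the stop, z up. V-groove at x = 0: 90 deg, 26 mm wide, apex z 30, block tops z 43 mm. Blocks at y -105 to -40 and 40 to 100 mm; between them a finger gap, only the base below
- gauge_point (a point): on the jig at x 0, y 110, z 41.3 mm: where the centre of the bar's red end belongs. A seated bar's axis runs through it along the jig's y. The lowered stop's gauging face is the plane y = 110 mm; a gauged bar's middle is at y = 0, over the finger gap
- stop_arm (a joint): red flip stop, hinged along the jig's y at stop_hinge: 0 = fully down (arm level, pointing to the jig's -x, stop plate hanging across the groove); grows as it is flipped up and back; 1.57 = upright, 2.0 = end of travel. It starts up. 0.12 kg, slight friction: near upright it stays, well off it falls forward
- stop_knob (a point): centre of the black ball knob, 20 mm across, at the tip of the stop's 14 mm wide arm; both its sides along the jig's y are free. Stop down: at x -37, y 119, z 80 mm of the jig; it moves on a circle of 100 mm radius about stop_hinge in the jig's x-z plane
- stop_hinge (a point): hinge pin of the stop, at x 63, y 119, z 80 mm of the jig
- v_rest: separate pair of dark V-blocks on a steel bar, fixed, 46 x 140 mm; origin on the bench under its middle, y along the groove, z up. 90 deg V at x = 0, 26 mm wide, apex z 26, block tops z 39 mm; a resting bar's axis is at z 37.3 mm. Blocks at y -60 to -34 and 34 to 60 mm; in the gap between them only the 8 mm thick steel bar
- rack: bar rack, fixed: two upright wooden boards 160 wide, 128 mm high, 14 thick, on a base 160 x 186 mm; origin on the bench under its middle, y = the way bars are pulled out (to the robot's left). Front board's face at y 93 mm. Upper holes, 22 mm, at x -55, 0, 55 hold the bars, axis z 103 mm; closed holes: pull endways along +y. Lower bars are fixed, under 60 mm high
- red_bar: round aluminium bar, 16 mm diameter, 220 mm long, about 0.12 kg, one end painted red for 14 mm; origin at its middle, y along it to the red end. It starts in one of the rack's upper holes with its red end sticking out 52 to 66 mm past the front board
- red_end (a point): centre of the red end face of the red bar
- red_bare_end (a point): centre of the other, bare end face of the red bar
- blue_bar: a like bar with a blue end, in another upper hole; leave it there
- yellow_bar: a like bar with a yellow end, in another upper hole; leave it there
- pigment_jar: small closed blue pigment jar, 32 mm across, 45 mm high, standing on the bench; leave it alone
- tape_roll: roll of red tape, 84 mm across, 12 mm high, lying on the bench; leave it alone

How it is judged:
By the outcome, as a careful person would: the job done as asked, in the order asked, and still so for the second after the job is handed in, with the robot touching nothing.
It also fails if it takes over 67 s, if anything falls off the work surface, if the arm or the gripper's body presses on something with over 40 N, if the wrist force passes 120 N, or if a joint passes its speed limit or range.

## Robot

A 7-joint arm with a two-finger parallel gripper is mounted at the origin on the work surface; the furniture and walls round the work are solid. World frame = base frame: x ahead of the robot, y to its left, z up, the work surface at z = 0. Lengths are in m, angles in rad, forces in N, time in s.
With the tool pointing down it reaches from about 0.4 to 0.85 m from the base axis. Payload 10.4 kg.
Tool frame: the origin (TCP) lies midway between the tips of the shut fingers; the grasp point (between the pads) lies 19 mm behind it; z points along the fingers, y is the line along which they close (so a half turn about z gives the same grasp; the last joint's range is limited). The gripper opens to 87 mm and grips with 3 to 60 N. Pads are 19 mm wide; open, the fingers measure 117 mm over their backs; the gripper's body (75 mm by 190 mm) begins 51 mm behind the grasp point.
Start: joints at [-1.244, 0.332, -0.065, 1.46, 0.022, 1.35, -0.088], TCP at [0.214, 0.587, 0.223] pointing down, gripper open.
Joint ranges: [-2.6, 2.6], [-0.5, 2.12], [-1.47, 1.34], [0.16, 2.42], [-1.27, 4.41], [0.06, 2.06], [-2.6, 2.6]. Speed limits (rad/s): [2.22, 2.22, 2.79, 2.79, 3.14, 3.14, 3.14].

## Interface

Orientations are given as a unit quaternion [x, y, z, w].
In Python, from bench import sensors, eyes, order gives the robot as it stands.
- The arm moves only by the tool arm_command, never from a script. Its argument "steps" is a list of rows, each an object with "rot": the turn, a rotation vector about the world's x, y, z in degrees, a list of three; "slide": the shift along the world's x, y, z in m, a list of three; "grip": the opening, from 0 (shut) to 1 (fully open). A call has exactly 8 rows; each row shifts and turns the commanded pose from where the row before left it; what a row does not reach is not made up. A row lasts 1/8 s, in which the tool goes at most 62.5 mm and 10.7 degrees, less where a joint would pass 70% of its speed; a pose out of reach is approached as far as the arm can. A call with a gripper value outside its range is refused whole. The fingers move at their own pace and stop on an object; "newtons" is the grip in N (left out, the last holds). Time passes only in rows, so rows that do not move let the fingers close, or fill a call up. It gives the time, the measured TCP pose, the force, the opening and the grip force at its end, in the units of the state.
- sensors.read_state(): the state, without advancing time (a new reading comes with each control period).
- eyes.camera(name): name is "scene" or "top" or "wrist"; returns a dict with "pixels" (400x640x3 uint8, red, green, blue), "intrinsics" (3x3 intrinsics, pixels), "pose" (4x4, takes a point from camera to world coordinates). Camera axes: x right, y down, z forward; pixel columns grow to the right and rows downward; lengths in m; the calibration is good to about 2 mm. A picture is of the moment at which its call begins. There is no depth.
- order.close_job(): hands the job in; it is judged then, once.
Trained networks look in a picture, given as the dict that the camera call returned (one of the last four; its "shot" number tells which), for a name from the list of things; names that differ only in an ending like _2 or _b are one class to them, and where a whole thing is asked for, a point or a joint stands for the part that bears it (a point fixed in the world has none). Each returns a list of dicts, best first, with "conf" (0 to 1); they miss things now and then, are a little off and sometimes report something else, mostly with a low value. They report only what shows in the picture. A call takes as long as a camera call.
- eyes.look_for(name, picture): "bbox" ([left, top, right, bottom] in pixels, round what is visible of it).
The state is a dict: "time": time; "joint_positions": joint angles; "joint_vel": joint speeds; "joint_torque": joint torques, N m; "ee_pos": TCP position; "eef_rot": TCP orientation; "ft_force": force on the tool from outside, world axes, zero at the start; "torque": the same for the moment, N m; "width": finger opening in m; "grip_force": force on a finger pad.
Only numpy, scipy, OpenCV 4.12 (cv2) and the standard library are available. Lean on these libraries where they do the work, as an engineer would, in place of code of your own. Each camera call takes 0.05 s, during which the arm holds its last target. There are 200 camera calls.

## Working session

There is one attempt and no reset: what is moved stays moved. The work goes in short steps, Python scripts to look and compute and a tool call to move; the robot and the scene stay as the last step left them, time stands still between calls to the robot, and variables do not carry over. Pictures are saved under pics/ and viewed, at most 11 in all, crops included, and the job is handed in when it is done.

Besides the shell and the picture viewer there is one more tool, called as name(argument=value, ...), one argument or row to a line, values as JSON. arm_command: Moves the arm, as the interface text tells. Its arguments: {"type":"object","properties":{"steps":{"type":"array","items":{"type":"object","properties":{"rot":{"type":"array","items":{"type":"number"}},"slide":{"type":"array","items":{"type":"number"}},"grip":{"type":"number"}}}},"newtons":{"type":"number"}},"required":["steps"]}

```bash
ls; mkdir -p pics; python3 - <<'E'
from bench import sensors, eyes, order
import cv2,numpy as np
np.set_printoptions(precision=4,suppress=True)
s=sensors.read_state();print({k:np.round(s[k],3) for k in s})
for n in("scene","top"):
    p=eyes.camera(n);cv2.imwrite(f"pics/{n}0.png",p["pixels"][:,:,::-1]);print(n,p["intrinsics"],p["pose"])
    for t in("jig","stop_knob","v_rest","rack","red_bar","red_end","pigment_jar","tape_roll"):
        print(t,[(np.round(d["bbox"]),round(d["conf"],2)) for d in eyes.look_for(t,p)[:2]])
E
```

```text
pics
{'time': np.float64(0.0), 'joint_positions': array([-1.244,  0.333, -0.065,  1.461,  0.022,  1.35 , -0.088]), 'joint_vel': array([ 0.001, -0.001, -0.   ,  0.   , -0.   ,  0.001,  0.   ]), 'joint_torque': array([ -0.001, -62.326,   0.023, -38.99 ,  -0.062,   0.04 ,   0.   ]), 'ee_pos': array([0.214, 0.587, 0.222]), 'eef_rot': array([ 0.174,  0.985, -0.001, -0.   ]), 'ft_force': array([ 0.754, -0.354, -0.414]), 'torque': array([ 0.011,  0.045, -0.038]), 'grip_force': np.float64(0.0), 'width': np.float64(0.087)}
scene [[361.5479   0.     316.6649]
 [  0.     361.5479 202.4557]
 [  0.       0.       1.    ]] [[ 0.8671 -0.3718  0.3314  0.233 ]
 [-0.4977 -0.6202  0.6063 -0.577 ]
 [-0.0199 -0.6907 -0.7229  0.7099]
 [ 0.      0.      0.      1.    ]]
jig [(array([272.,  98., 351., 222.]), 0.82)]
stop_knob [(array([294.,  99., 317., 135.]), 0.71), (array([331., 216., 410., 291.]), 0.54)]
v_rest []
rack [(array([300., 227., 415., 337.]), 0.76)]
red_bar [(array([309., 229., 388., 309.]), 0.58), (array([240., 172., 276., 212.]), 0.43)]
red_end [(array([309., 229., 386., 306.]), 0.97)]
pigme
[... 198 characters left out ...]
9513]
 [  0.       0.       1.    ]] [[-0.0252 -0.9954  0.0927  0.4109]
 [-0.9996  0.0263  0.0098 -0.0602]
 [-0.0122 -0.0925 -0.9956  1.2713]
 [ 0.      0.      0.      1.    ]]
jig [(array([212., 137., 316., 202.]), 0.66), (array([347., 149., 360., 164.]), 0.33)]
stop_knob [(array([373., 173., 447., 248.]), 0.26), (array([356., 205., 433., 223.]), 0.21)]
v_rest [(array([232., 218., 283., 239.]), 0.92)]
rack [(array([369., 170., 444., 247.]), 0.65)]
red_bar [(array([355., 205., 441., 222.]), 0.75)]
red_end [(array([355., 199., 441., 222.]), 0.88)]
pigment_jar [(array([212., 140., 227., 165.]), 0.69), (array([321., 232., 354., 264.]), 0.37)]
tape_roll [(array([323., 234., 352., 261.]), 0.85)]
```

```bash
python3 - <<'E'
import cv2
a=cv2.imread("pics/top0.png")[110:290,190:470];cv2.imwrite("pics/topc.png",cv2.resize(a,None,fx=2.85,fy=2.85,interpolation=2))
a=cv2.imread("pics/scene0.png")[80:350,220:440];cv2.imwrite("pics/scc.png",cv2.resize(a,None,fx=2.2,fy=2.2,interpolation=2))
E
```

```text
(no output)
```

View pics/topc.png

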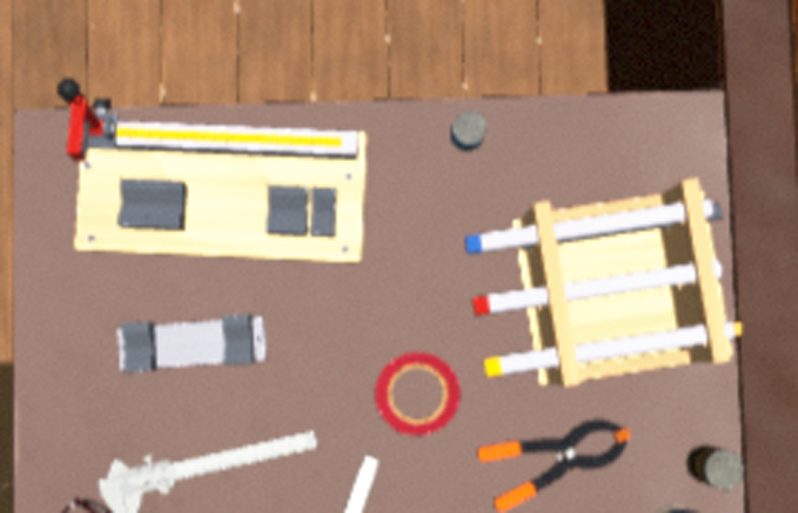

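View pics/scc.png

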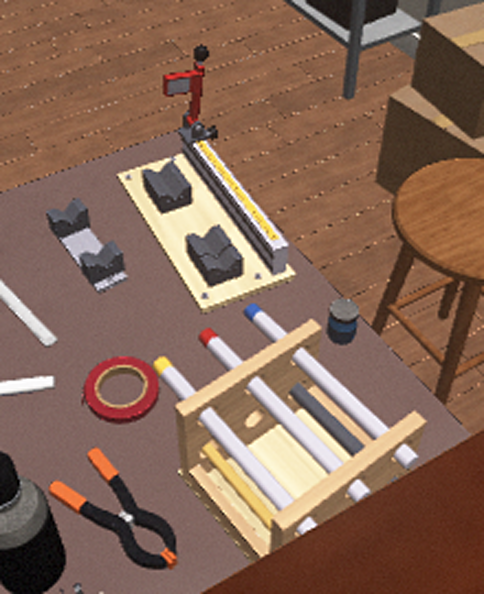

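Top crop: the jig is top left with its blocks at about (120–185, 180–229) and (267–335, 185–235), and the knob is at (68, 89). The v_rest is at (118–265, 315–372) and the rack is on the right. The red bar is in the middle hole, with its end at about (477, 306).

```bash
cat > h.py <<'E'
import numpy as np, cv2
from scipy.optimize import least_squares
np.set_printoptions(precision=4,suppress=True)
def proj(P,K,T):
    c=(np.atleast_2d(P)-T[:3,3])@T[:3,:3]; u=c@K.T; return u[:,:2]/u[:,2:]
def W(p,L):
    c,s=np.cos(p[2]),np.sin(p[2]); L=np.atleast_2d(L)
    return np.c_[p[0]+c*L[:,0]-s*L[:,1],p[1]+s*L[:,0]+c*L[:,1],L[:,2]]
def fit(views,p0):
    "views: list of (K,T,local pts(m),pixels)"
    f=lambda p:np.concatenate([(proj(W(p,L),K,T)-px).ravel() for K,T,L,px in views])
    r=least_squares(f,p0,loss='soft_l1'); return r.x,np.abs(r.fun).mean(),r.fun
def ray(px,z,K,T):
    d=T[:3,:3]@np.linalg.solve(K,np.r_[px,1.]); o=T[:3,3]; return o+d*(z-o[2])/d[2]
def tri(obs):
    A=np.zeros((3,3));b=np.zeros(3)
    for px,K,T in obs:
        d=T[:3,:3]@np.linalg.solve(K,np.r_[px,1.]);d/=np.linalg.norm(d);M=np.eye(3)-np.outer(d,d);A+=M;b+=M@T[:3,3]
    return np.linalg.solve(A,b)
E
python3 - <<'E'
from h import *
from bench import eyes
t=eyes.camera("top");s=eyes.camera("scene")
C=lambda a:np.array(a)/2.85+[190,110]
S=lambda a:np.array(a)/2.2+[220,80]
m=lambda a:np.array(a)*1e-3
K,T=t["intrinsics"],t["pose"];K2,T2=s["intrinsics"],s["pose"]
L=m([[23,100,43],[23,40,43],[-23,40,43],[-23,100,43],[23,-40,43],[23,-105,43],[-23,-105,43],[-23,-40,43]])
j=fit([(K,T,L,C([[121,179],[185,181],[184,229],[121,226],[268,185],[336,188],[335,235],[267,233]]))],[.5,.3,0]);print("jig",j[0],j[1])
L=m([[23,60,39],[23,34,39],[-23,34,39],[-23,60,39],[23,-34,39],[23,-60,39],[-23,-60,39],[-23,-34,39]])
v=fit([(K,T,L,C([[118,325],[152,320],[157,368],[121,372],[222,318],[250,315],[255,360],[226,363]]))],[.4,.3,0]);print("vrest",v[0],v[1])
L=m([[80,93,128],[-80,93,128],[80,-93,128],[-80,-93,128]])
r=fit([(K,T,L,C([[534,203],[565,386],[698,178],[733,359]]))],[.4,-.1,.1]);print("rack",r[0],r[1],r[2])
kn=tri([(C([68,89]),K,T),(S([202,53]),K2,T2)]);print("knob",kn)
print("knob exp",W(j[0],m([[63,119,180],[63-100*np.cos(2),119,80+100*np.sin(2)]])))
re=tri([(C([474,306]),K,T),(S([207,336]),K2,T2)]);print("red end",re, "bar dir exp",W(r[0],m([[0,93+60,103]])), ray(C([474,306]),.103,K,T))
for n,p,Q in(("jig",j[0],m([[23,100,43],[-23,-105,43],[-23,-40,43]])),("v",v[0],m([[23,60,39],[-23,-60,39]])),("rack",r[0],m([[80,93,128],[-80,93,128],[80,-93,128]]))):
    print(n,((proj(W(p,Q),K2,T2)-[220,80])*2.2).round())
print(ray(C([468,130]),.045,K,T),ray(C([418,393]),.012,K,T))
E
```

```text
jig [ 0.5622  0.0864 -0.067 ] 0.30044563483208897
vrest [0.4358 0.1242 0.0559] 0.6557979519630646
rack [ 0.4776 -0.2754  0.1003] 4.160139398805413 [-7.5835  0.2263 -9.6579  0.0721  8.9078 -0.3912  6.404   0.0383]
knob [0.651  0.2021 0.1773]
knob exp [[0.633  0.2009 0.18  ]
 [0.6745 0.1981 0.1709]]
red end [ 0.4616 -0.1408  0.1002] bar dir exp [[ 0.4623 -0.1231  0.103 ]] [ 0.4603 -0.1401  0.103 ]
jig [[172. 161.]
 [207. 271.]
 [184. 236.]]
v [[ 78. 198.]
 [ 88. 268.]]
rack [[300. 306.]
 [161. 387.]
 [444. 441.]]
[ 0.6289 -0.1438  0.045 ] [ 0.3828 -0.0904  0.012 ]
```

arm_command(
  steps=[
    {"slide": [0.038,-0.046,0.012],"rot": [0,0,2],"grip": 1},
    {"slide": [0.038,-0.046,0.012],"rot": [0,0,2],"grip": 1},
    {"slide": [0.038,-0.046,0.012],"rot": [0,0,2],"grip": 1},
    {"slide": [0.038,-0.046,0.012],"rot": [0,0,2],"grip": 1},
    {"slide": [0.038,-0.046,0.012],"rot": [0,0,2],"grip": 1},
    {"slide": [0.038,-0.046,0.012],"rot": [0,0,2],"grip": 1},
    {"slide": [0.038,-0.046,0.012],"rot": [0,0,2],"grip": 1},
    {"slide": [0.038,-0.046,0.012],"rot": [0,0,2],"grip": 1},
  ],
)

```text
time: 2.0
ee_pos: [0.5191, 0.2176, 0.3193]
eef_rot: [0.035, 0.999, 0.0, 0.0]
ft_force: [1.1, 1.1, -0.4]
width: 0.0869
grip_force: 0.0
```

```bash
python3 - <<'E'
from h import *
from bench import eyes,sensors
s=sensors.read_state();print(s["ee_pos"],s["eef_rot"],s["joint_positions"],s["joint_vel"])
w=eyes.camera("wrist");cv2.imwrite("pics/w1.png",w["pixels"][:,:,::-1]);print(w["intrinsics"],w["pose"],sensors.read_state()["ee_pos"])
np.savez("w1.npz",K=w["intrinsics"],T=w["pose"])
E
```

```text
[0.5191 0.2176 0.3193] [0.0346 0.9994 0.0003 0.0003] [-0.688   0.1559  0.2413  1.4829 -0.0375  1.5066  1.0545] [ 0.556   0.2534  0.3845 -0.4529 -0.106   0.2208  1.2035]
[[276.7085   0.     321.5694]
 [  0.     276.7085 201.851 ]
 [  0.       0.       1.    ]] [[ 0.0689  0.9654  0.2516  0.4505]
 [ 0.9976 -0.0667 -0.0174  0.2211]
 [-0.      0.2522 -0.9677  0.4818]
 [ 0.      0.      0.      1.    ]] [0.5242 0.2092 0.3208]
```

View pics/w1.png

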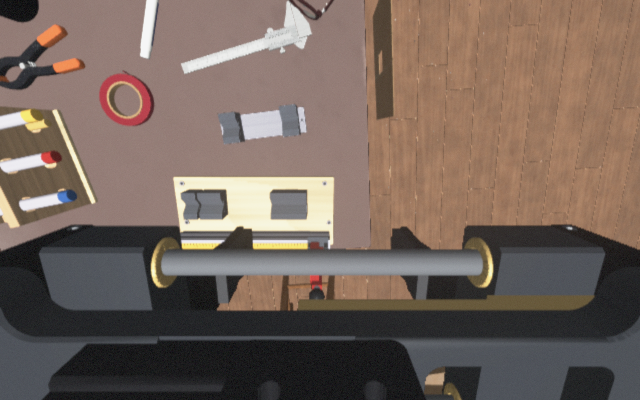

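The wrist view shows the jig blocks at about (183–227, 192–219) and (271–308, 191–219). The v_rest is at (219–306, 105–143), and the black knob is between the fingers at (316, 295). The arm was still settling when this was taken.

arm_command(
  steps=[
    {"slide": [0.033,-0.004,-0.025],"grip": 0.7},
    {"slide": [0.033,-0.004,-0.025],"grip": 0.7},
    {"slide": [0.033,-0.004,-0.025],"grip": 0.7},
    {"slide": [0.033,-0.004,-0.025],"grip": 0.7},
    {"grip": 0.7},
    {"grip": 0.7},
    {"grip": 0.7},
    {"grip": 0.7},
  ],
)

```text
schema error: expected keys rot, slide, grip
```

```bash
python3 - <<'E'
from h import *
from bench import eyes,sensors
s=sensors.read_state();print(s["ee_pos"],s["eef_rot"],s["joint_positions"],abs(s["joint_vel"]).max())
w=eyes.camera("wrist");print(w["pose"])
np.savez("w2.npz",K=w["intrinsics"],T=w["pose"])
for k in("stop_knob",): print([(np.round(d["bbox"]),round(d["conf"],2)) for d in eyes.look_for(k,w)[:3]])
print(proj([.651,.202,.177],w["intrinsics"],w["pose"]))
a=w["pixels"][:,:,::-1]
cv2.imwrite("pics/w2.png",cv2.resize(a[120:320,200:440],None,fx=3,fy=3,interpolation=2))
t=eyes.camera("top")["pixels"][:,:,::-1]
E
```

```text
[0.5242 0.2092 0.3208] [ 0.0386  0.9993 -0.001   0.0022] [-0.6814  0.1571  0.2511  1.4788 -0.0351  1.5075  1.0625] 0.21197632263791222
[[ 0.0769  0.9638  0.2552  0.455 ]
 [ 0.997  -0.0737 -0.0221  0.2138]
 [-0.0025  0.2561 -0.9666  0.4831]
 [ 0.      0.      0.      1.    ]]
[(array([316., 240., 329., 298.]), 0.89)]
[[324.845 290.882]]
```

View pics/w2.png

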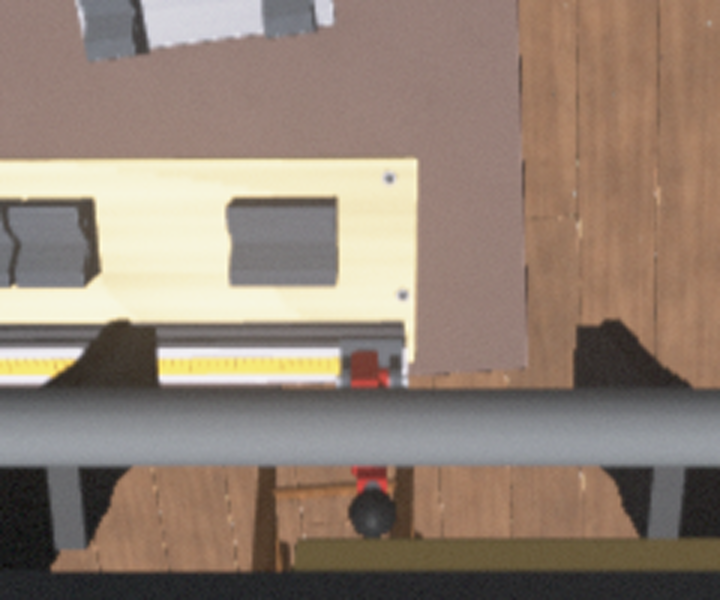

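The knob is at crop (373, 511), which is full-image (324.3, 290.3). The prediction was (324.8, 290.9), so the estimate holds.

arm_command(
  steps=[
    {"slide": [0.033,-0.004,-0.025],"rot": [0,0,0],"grip": 0.7},
    {"slide": [0.033,-0.004,-0.025],"rot": [0,0,0],"grip": 0.7},
    {"slide": [0.033,-0.004,-0.025],"rot": [0,0,0],"grip": 0.7},
    {"slide": [0.033,-0.004,-0.025],"rot": [0,0,0],"grip": 0.7},
    {"slide": [0,0,0],"rot": [0,0,0],"grip": 0.7},
    {"slide": [0,0,0],"rot": [0,0,0],"grip": 0.7},
    {"slide": [0,0,0],"rot": [0,0,0],"grip": 0.7},
    {"slide": [0,0,0],"rot": [0,0,0],"grip": 0.7},
  ],
)

```text
time: 3.2
ee_pos: [0.6499, 0.2039, 0.2198]
eef_rot: [0.035, 0.999, 0.001, 0.001]
ft_force: [-0.6, -1.1, 0.1]
width: 0.0608
grip_force: 0.0
```

```bash
python3 - <<'E'
from h import *
from bench import eyes,sensors
s=sensors.read_state();print(s["ee_pos"],s["eef_rot"],s["joint_positions"],abs(s["joint_vel"]).max())
w=eyes.camera("wrist");K,T=w["intrinsics"],w["pose"]
for k in("stop_knob",): print([(np.round(d["bbox"]),round(d["conf"],2)) for d in eyes.look_for(k,w)[:3]])
print(proj([.651,.202,.177],K,T))
g=w["pixels"].astype(int);u,v=proj([.651,.202,.177],K,T)[0].astype(int)
m=(g.max(2)<60)[v-25:v+26,u-25:u+26];n,l,st,c=cv2.connectedComponentsWithStats(m.astype(np.uint8));print(st,c+[u-25,v-25])
C=lambda a:np.array(a)/2.85+[190,110]
t=eyes.camera("top");z=np.load("w2.npz")
L=np.array([[23,100,43],[23,40,43],[-23,40,43],[-23,100,43],[23,-40,43],[23,-105,43],[-23,-105,43],[-23,-40,43]])*1e-3
A=(t["intrinsics"],t["pose"],L,C([[121,179],[185,181],[184,229],[121,226],[268,185],[336,188],[335,235],[267,233]]))
L2=np.array([[-23,100,43],[23,100,43],[23,40,43],[23,-40,43],[-23,-40,43]])*1e-3
B=(z["K"],z["T"],L2,np.array([[337,198],[338,285],[230,285],[87,285],[95,200]])/3+[200,120])
for V in([A],[B],[A,B]): print(fit(V,[.56,.08,-.06])[:2])
E
```

```text
[0.6499 0.2039 0.2198] [0.0348 0.9994 0.0006 0.0006] [-0.5657  0.4624  0.2815  1.3124 -0.1272  1.3825  1.2124] 0.005751224633367079
[(array([306., 151., 330., 235.]), 0.77), (array([115.,  84., 342., 236.]), 0.64)]
[[320.7793 222.1034]]
[[   0    0   51   51 2525]
 [  17   13    6    4   11]
 [  24   13    4    3    5]
 [  26   14   10   19   48]
 [  13   18    3    4    7]
 [  14   26    1    2    2]
 [  17   27    1    1    1]
 [  15   31    1    1    1]
 [  24   35    1    1    1]] [[319.9358 222.1505]
 [315.     211.7273]
 [320.4    210.8   ]
 [326.9167 217.8958]
 [309.1429 217.    ]
 [309.     223.5   ]
 [312.     224.    ]
 [310.     228.    ]
 [319.     232.    ]]
(array([ 0.5622,  0.0864, -0.067 ]), np.float64(0.30044564709025323))
(array([ 0.5612,  0.0899, -0.0778]), np.float64(0.9898727867235124))
(array([ 0.5619,  0.0885, -0.0689]), np.float64(0.7424267178428093))
```

arm_command(
  newtons=8,
  steps=[
    {"slide": [0,-0.001,-0.021],"rot": [0,0,0],"grip": 0.7},
    {"slide": [0.001,0,-0.021],"rot": [0,0,0],"grip": 0.7},
    {"slide": [0,0,-0.02],"rot": [0,0,0],"grip": 0.7},
    {"slide": [0,0,0],"rot": [0,0,0],"grip": 0.0},
    {"slide": [0,0,0],"rot": [0,0,0],"grip": 0.0},
    {"slide": [0,0,0],"rot": [0,0,0],"grip": 0.0},
    {"slide": [0,0,0],"rot": [0,0,0],"grip": 0.0},
    {"slide": [0,0,0],"rot": [0,0,0],"grip": 0.0},
  ],
)

```text
time: 4.35
ee_pos: [0.6513, 0.2021, 0.1569]
eef_rot: [0.035, 0.999, 0.0, 0.0]
ft_force: [-1.2, -5.8, 1.3]
width: 0.0189
grip_force: 7.5
```

arm_command(
  steps=[
    {"slide": [-0.01,0.0007,0.001],"rot": [0,0,0],"grip": 0.0},
    {"slide": [-0.01,0.0007,0.001],"rot": [0,0,0],"grip": 0.0},
    {"slide": [-0.0085,0.0006,-0.0005],"rot": [0,0,0],"grip": 0.0},
    {"slide": [-0.0085,0.0006,-0.001],"rot": [0,0,0],"grip": 0.0},
    {"slide": [-0.0096,0.0006,-0.0022],"rot": [0,0,0],"grip": 0.0},
    {"slide": [-0.0096,0.0006,-0.0031],"rot": [0,0,0],"grip": 0.0},
    {"slide": [-0.0091,0.0006,-0.0041],"rot": [0,0,0],"grip": 0.0},
    {"slide": [-0.0087,0.0006,-0.005],"rot": [0,0,0],"grip": 0.0},
  ],
)

```text
time: 5.35
ee_pos: [0.5772, 0.2071, 0.143]
eef_rot: [0.035, 0.999, 0.0, 0.001]
ft_force: [5.3, -0.8, -7.9]
width: 0.0189
grip_force: 8.0
```

arm_command(
  steps=[
    {"slide": [-0.0157,0.001,-0.0124],"rot": [0,0,0],"grip": 0.0},
    {"slide": [-0.0128,0.0009,-0.0152],"rot": [0,0,0],"grip": 0.0},
    {"slide": [-0.0096,0.0007,-0.0176],"rot": [0,0,0],"grip": 0.0},
    {"slide": [-0.0059,0.0004,-0.019],"rot": [0,0,0],"grip": 0.0},
    {"slide": [-0.0015,0,-0.012],"rot": [0,0,0],"grip": 0.0},
    {"slide": [-0.0005,0,-0.008],"rot": [0,0,0],"grip": 0.0},
    {"slide": [0,0,-0.002],"rot": [0,0,0],"grip": 0.0},
    {"slide": [0,0,0],"rot": [0,0,0],"grip": 0.0},
  ],
)

```text
time: 6.35
ee_pos: [0.5318, 0.2104, 0.0576]
eef_rot: [0.035, 0.999, 0.0, 0.0]
ft_force: [-0.4, -1.7, 4.5]
width: 0.0186
grip_force: 7.7
```

```bash
python3 - <<'E'
from h import *
from bench import eyes,sensors
t=eyes.camera("scene");a=t["pixels"][:,:,::-1]
cv2.imwrite("pics/s3.png",cv2.resize(a[80:230,230:380],None,fx=4,fy=4,interpolation=2))
E
```

```text
(no output)
```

View pics/s3.png

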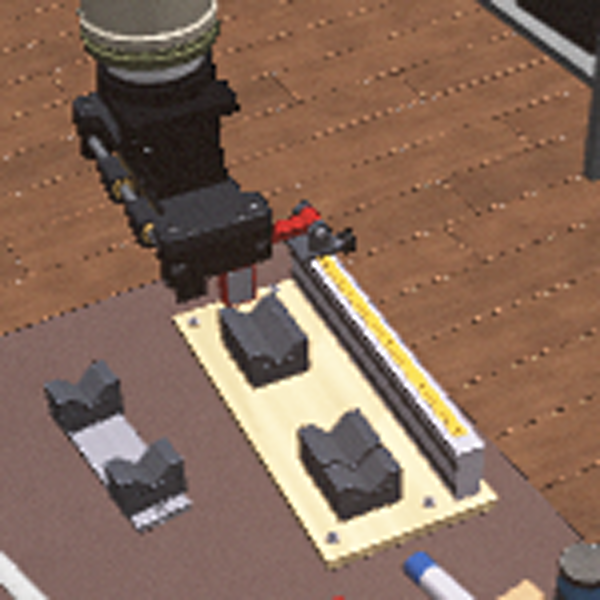

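The stop arm is level and down, held by the gripper at about crop (240, 280), with the plate across the groove. Next I press slightly, release and rise.

arm_command(
  steps=[
    {"slide": [0,0,-0.003],"rot": [0,0,0],"grip": 0.0},
    {"slide": [0,0,0],"rot": [0,0,0],"grip": 0.0},
    {"slide": [0,0,0.001],"rot": [0,0,0],"grip": 0.5},
    {"slide": [0,0,0],"rot": [0,0,0],"grip": 0.5},
    {"slide": [0,0,0.02],"rot": [0,0,0],"grip": 0.5},
    {"slide": [0,0,0.05],"rot": [0,0,0],"grip": 0.5},
    {"slide": [0,0,0.055],"rot": [0,0,0],"grip": 0.5},
    {"slide": [-0.01,-0.03,0.02],"rot": [0,0,-7],"grip": 0.5},
  ],
)

```text
time: 7.4
ee_pos: [0.522, 0.1826, 0.2028]
eef_rot: [0.095, 0.995, 0.002, 0.002]
ft_force: [0.2, -1.1, -0.6]
width: 0.0434
grip_force: 0.0
```

```bash
python3 - <<'E'
from h import *
from bench import eyes,sensors
t=eyes.camera("top");s=eyes.camera("scene");C=lambda a:np.array(a)/2.85+[190,110]
S=lambda a:np.array(a)/2.2+[220,80]
K,T=t["intrinsics"],t["pose"]
for a,b in(([472,306],[715,269]),([465,245],[718,210]),([485,367],[740,329])):
    A,B=ray(C(a),.103,K,T),ray(C(b),.103,K,T);d=A-B;print(A,B,np.linalg.norm(d),np.degrees(np.arctan2(-d[0],d[1])))
# stop state check
w=eyes.camera("scene");print([(d["bbox"],d["conf"]) for d in eyes.look_for("stop_knob",w)[:2]],proj(W([.562,.0875,-.068],[[-.037,.119,.08]]),w["intrinsics"],w["pose"]))
E
```

```text
[ 0.4604 -0.1383  0.103 ] [ 0.4877 -0.3549  0.103 ] 0.21829149511207288 7.177858459173275
[ 0.5149 -0.1338  0.103 ] [ 0.5403 -0.3602  0.103 ] 0.22774252542700094 6.399061254712623
[ 0.4062 -0.148   0.103 ] [ 0.434  -0.3743  0.103 ] 0.22794395636496095 6.992262045030347
[([272.0, 127.4, 310.6, 157.0], 0.84), ([370.8, 213.5, 384.4, 235.3], 0.74)] [[275.2004 145.0089]]
```

arm_command(
  steps=[
    {"slide": [-0.008,-0.046,0.001],"rot": [0,0,-9],"grip": 0.45},
    {"slide": [-0.008,-0.046,0.001],"rot": [0,0,-9],"grip": 0.45},
    {"slide": [-0.008,-0.046,0.001],"rot": [0,0,-9],"grip": 0.45},
    {"slide": [-0.008,-0.046,0.001],"rot": [0,0,-9],"grip": 0.45},
    {"slide": [-0.008,-0.046,0.001],"rot": [0,0,-9],"grip": 0.45},
    {"slide": [-0.008,-0.046,0.001],"rot": [0,0,-9],"grip": 0.45},
    {"slide": [-0.008,-0.046,0.001],"rot": [0,0,-9],"grip": 0.45},
    {"slide": [0,0,0],"rot": [0,0,-9],"grip": 0.45},
  ],
)

```text
time: 8.6
ee_pos: [0.4643, -0.1446, 0.2058]
eef_rot: [0.666, 0.746, -0.001, -0.0]
ft_force: [0.5, 0.4, -0.1]
width: 0.0394
grip_force: 0.0
```

```bash
python3 - <<'E'
from h import *
from bench import eyes,sensors
for i in range(3): eyes.camera("top")
w=eyes.camera("wrist");s=sensors.read_state();print(s["ee_pos"],s["eef_rot"],abs(s["joint_vel"]).max(),s["joint_positions"])
a=w["pixels"][:,:,::-1];np.savez("w4.npz",K=w["intrinsics"],T=w["pose"])
for k in("red_end","red_bar"): print([(np.round(d["bbox"]),round(d["conf"],2)) for d in eyes.look_for(k,w)[:2]])
print(proj([[.460,-.139,.103],[.4877,-.3549,.103]],w["intrinsics"],w["pose"]))
cv2.imwrite("pics/w4.png",cv2.resize(a[60:320,140:480],None,fx=2.3,fy=2.3,interpolation=2))
E
```

```text
[ 0.4653 -0.1407  0.2058] [ 0.6606  0.7507 -0.0004 -0.0005] 0.004259761012736261 [-0.3824  0.0162  0.5952  1.867  -0.0092  1.2624  0.343 ]
[(array([311., 198., 326., 299.]), 0.75), (array([366.,   0., 521., 130.]), 0.22)]
[(array([307., 196., 325., 299.]), 0.8)]
[[317.0192 197.7181]
 [318.0365 376.1267]]
```

View pics/w4.png

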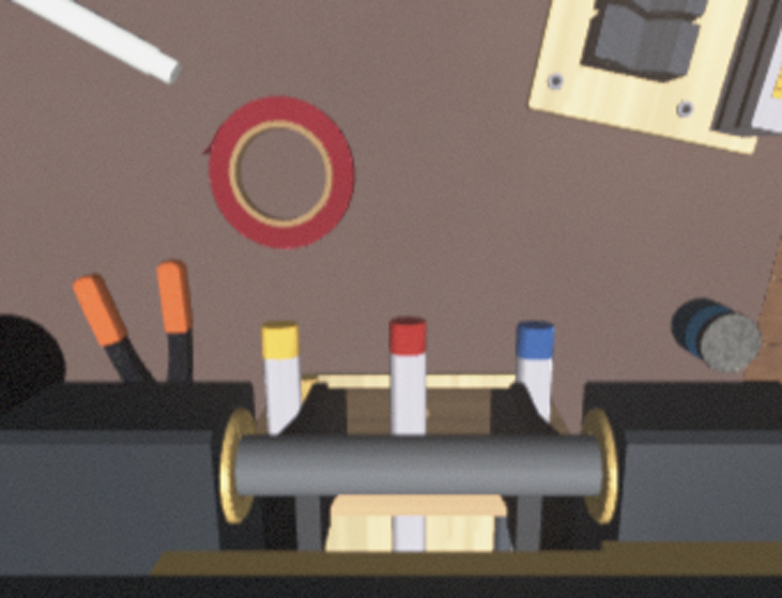

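The red bar lies along crop column 408 with its end at row 318, matching the prediction. The rack is at about 7° and the tool is aligned with it.

arm_command(
  newtons=40,
  steps=[
    {"slide": [0,-0.016,-0.031],"rot": [0,0,0],"grip": 0.45},
    {"slide": [-0.001,-0.016,-0.031],"rot": [0,0,0],"grip": 0.45},
    {"slide": [0,0,-0.03],"rot": [0,0,0],"grip": 0.45},
    {"slide": [0,0,-0.03],"rot": [0,0,0],"grip": 0.45},
    {"slide": [0,0,0],"rot": [0,0,0],"grip": 0.45},
    {"slide": [0,0,0],"rot": [0,0,0],"grip": 0},
    {"slide": [0,0,0],"rot": [0,0,0],"grip": 0},
    {"slide": [0,0,0],"rot": [0,0,0],"grip": 0},
  ],
)

```text
time: 9.9
ee_pos: [0.4647, -0.1738, 0.0853]
eef_rot: [0.663, 0.749, 0.001, 0.001]
ft_force: [0.0, -0.3, -0.5]
width: 0.0171
grip_force: 0.0
```

arm_command(
  steps=[
    {"slide": [0,0,0],"rot": [0,0,0],"grip": 0},
    {"slide": [0,0,0],"rot": [0,0,0],"grip": 0},
    {"slide": [0,0,0.0015],"rot": [0,0,0],"grip": 0},
    {"slide": [-0.0012,0.0099,0],"rot": [0,0,0],"grip": 0},
    {"slide": [-0.0025,0.0198,0],"rot": [0,0,0],"grip": 0},
    {"slide": [-0.0025,0.0198,0],"rot": [0,0,0],"grip": 0},
    {"slide": [-0.0025,0.0198,0],"rot": [0,0,0],"grip": 0},
    {"slide": [-0.0025,0.0198,0],"rot": [0,0,0],"grip": 0},
  ],
)

```text
time: 10.9
ee_pos: [0.4524, -0.0835, 0.0857]
eef_rot: [0.663, 0.749, -0.0, -0.0]
ft_force: [0.1, -0.3, -0.4]
width: 0.015
grip_force: 40.0
```

arm_command(
  steps=[
    {"slide": [-0.0025,0.0198,0],"rot": [0,0,0],"grip": 0},
    {"slide": [-0.0025,0.0198,0],"rot": [0,0,0],"grip": 0},
    {"slide": [-0.0025,0.0198,0],"rot": [0,0,0],"grip": 0},
    {"slide": [-0.0025,0.0198,0],"rot": [0,0,0],"grip": 0},
    {"slide": [-0.003,0.025,0],"rot": [0,0,0],"grip": 0},
    {"slide": [0,0,0.0],"rot": [0,0,0],"grip": 0},
    {"slide": [0,0,0],"rot": [0,0,0],"grip": 0},
    {"slide": [0,0,0],"rot": [0,0,0],"grip": 0},
  ],
)

```text
time: 11.9
ee_pos: [0.4399, 0.0188, 0.0859]
eef_rot: [0.663, 0.748, -0.0, -0.0]
ft_force: [-0.4, -0.2, -2.4]
width: 0.0152
grip_force: 40.0
```

```bash
python3 - <<'E'
from h import *
from bench import eyes,sensors
w=eyes.camera("scene");a=w["pixels"][:,:,::-1]
s=eyes.sensors if 0 else sensors.read_state();print(s["joint_positions"],s["torque"])
cv2.imwrite("pics/s5.png",cv2.resize(a[120:340,230:430],None,fx=2.7,fy=2.7,interpolation=2))
E
```

```text
[-0.593   0.0482  0.4606  2.1089 -0.0255  0.9898  0.0015] [-0.0301  0.0844  0.009 ]
```

View pics/s5.png

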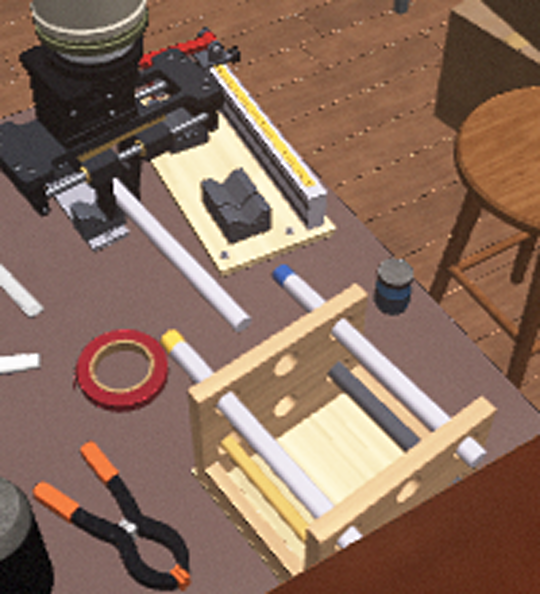

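The bar is out of the rack, with its bare end at crop (243, 322). The blue and yellow bars are undisturbed.

```bash
python3 - <<'E'
from h import *
from bench import eyes,sensors
s=eyes.camera("scene");K,T=s["intrinsics"],s["pose"]
g=np.array([.440,.019,.105]);
for deg in(-4,0,4,8): 
    r=np.radians(deg);e=g+.186*np.array([.124*np.cos(r),-.992*np.cos(r),-np.sin(r)]);print(deg,proj(e,K,T), "seen",np.array([243,322])/2.7+[230,120])
z=np.load("w1.npz");L=np.array([[x,y,39] for y in(60,34,-34,-60) for x in(-23,23)])*1e-3
print(proj(W([.4358,.1242,.0559],L),z["K"],z["T"]).round(1).tolist())
im=cv2.imread("pics/w1.png").astype(int)[95:155,210:315];m=(im.max(2)<95).astype(np.uint8)
n,l,st,c=cv2.connectedComponentsWithStats(m)
for i in range(1,n):
    if st[i,4]>150: print(st[i],c[i]+[210,95],cv2.boxPoints(cv2.minAreaRect(np.argwhere(l==i)[:,::-1].astype(np.float32)))+[210,95])
E
```

```text
-4 [[319.6331 234.9992]] seen [320.     239.2593]
0 [[319.849  238.9791]] seen [320.     239.2593]
4 [[319.8026 242.5969]] seen [320.     239.2593]
8 [[319.5038 245.8421]] seen [320.     239.2593]
[[294.5, 103.6], [298.9, 134.6], [277.5, 105.8], [282.4, 136.7], [233.5, 111.7], [239.5, 142.3], [216.7, 113.9], [223.2, 144.4]]
```

arm_command(
  steps=[
    {"slide": [-0.001,0.03,0],"rot": [0,0,-2],"grip": 0},
    {"slide": [-0.001,0.03,0],"rot": [0,0,-2],"grip": 0},
    {"slide": [-0.001,0.03,0],"rot": [0,-3,0],"grip": 0},
    {"slide": [0,0.03,-0.004],"rot": [0,-3,0],"grip": 0},
    {"slide": [-0.001,0.03,-0.005],"rot": [0,-3,0],"grip": 0},
    {"slide": [0,0.031,-0.005],"rot": [0,-3,0],"grip": 0},
    {"slide": [0,0,0],"rot": [0,0,0],"grip": 0},
    {"slide": [0,0,0],"rot": [0,0,0],"grip": 0},
  ],
)

```text
time: 13.0
ee_pos: [0.4361, 0.1997, 0.072]
eef_rot: [0.685, 0.721, 0.072, 0.076]
ft_force: [0.7, 0.3, -1.6]
width: 0.0147
grip_force: 40.0
```

```bash
python3 - <<'E'
from h import *
from bench import eyes,sensors
from scipy.spatial.transform import Rotation as R
eyes.camera("top");s=sensors.read_state();print(s["ee_pos"],s["ft_force"],s["joint_positions"]);M=R.from_quat(s["eef_rot"]).as_matrix()
print(M, "grasp",s["ee_pos"]-.019*M[:,2],"bar dir",M[:,0])
w=eyes.camera("top");a=w["pixels"][:,:,::-1]
cv2.imwrite("pics/t6.png",cv2.resize(a[130:260,200:380],None,fx=4.4,fy=4.4,interpolation=2))
E
```

```text
[0.4364 0.1994 0.072 ] [ 0.2537 -0.3815 -1.5301] [-0.8503  0.0285  0.2418  2.1779  0.1621  0.7708 -0.6662]
[[-0.0489  0.977   0.2076]
 [ 0.9987  0.0501 -0.0006]
 [-0.011   0.2073 -0.9782]] grasp [0.4324 0.1994 0.0906] bar dir [-0.0489  0.9987 -0.011 ]
```

View pics/t6.png

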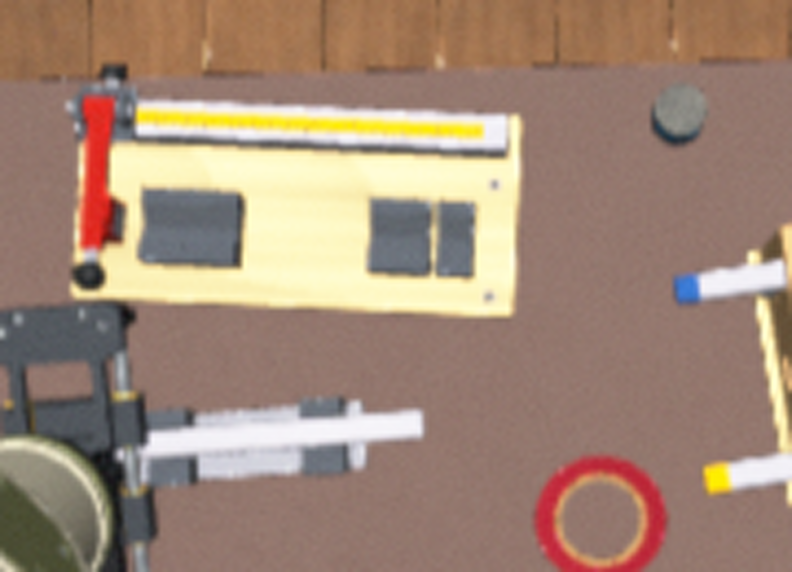

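The bar is over both v_rest blocks with its bare end at crop (422, 423), within about 2 mm of target. The stop is fully down.

arm_command(
  steps=[
    {"slide": [-0.001,0,-0.013],"rot": [0,0,0],"grip": 0},
    {"slide": [0,0,-0.013],"rot": [0,0,0],"grip": 0},
    {"slide": [0,0,-0.013],"rot": [0,0,0],"grip": 0},
    {"slide": [0,0,-0.008],"rot": [0,0,0],"grip": 0},
    {"slide": [0,0,-0.004],"rot": [0,0,0],"grip": 0},
    {"slide": [0,0,0],"rot": [0,0,0],"grip": 0},
    {"slide": [0,0,0],"rot": [0,0,0],"grip": 0},
    {"slide": [0,0,0],"rot": [0,0,0],"grip": 0},
  ],
)

```text
time: 14.1
ee_pos: [0.4351, 0.2006, 0.0212]
eef_rot: [0.685, 0.721, 0.072, 0.076]
ft_force: [0.3, 0.1, -1.3]
width: 0.0149
grip_force: 40.0
```

arm_command(
  steps=[
    {"slide": [0,0,-0.001],"rot": [0,0,0],"grip": 0},
    {"slide": [0,0,-0.001],"rot": [0,0,0],"grip": 0},
    {"slide": [0,0,0],"rot": [0,0,0],"grip": 0},
    {"slide": [0,0,0],"rot": [0,0,0],"grip": 0.19},
    {"slide": [0,0,0],"rot": [0,0,0],"grip": 0.25},
    {"slide": [0,0,0],"rot": [0,0,0],"grip": 0.4},
    {"slide": [0,0,0],"rot": [0,0,0],"grip": 0.4},
    {"slide": [-0.002,0,0.01],"rot": [0,0,0],"grip": 0.4},
  ],
)

```text
time: 15.1
ee_pos: [0.4324, 0.2001, 0.0287]
eef_rot: [0.685, 0.721, 0.071, 0.076]
ft_force: [0.1, 0.4, -0.1]
width: 0.0338
grip_force: 0.0
```

arm_command(
  steps=[
    {"slide": [-0.006,0,0.03],"rot": [0,0,0],"grip": 0.4},
    {"slide": [-0.006,0,0.03],"rot": [0,0,0],"grip": 0.4},
    {"slide": [0.004,-0.019,0.012],"rot": [0,3,0],"grip": 0.4},
    {"slide": [0.004,-0.019,0.012],"rot": [0,3,0],"grip": 0.4},
    {"slide": [0.004,-0.019,0.012],"rot": [0,3,0],"grip": 0.4},
    {"slide": [0.003,-0.019,0.012],"rot": [0,3,0],"grip": 0.45},
    {"slide": [0,0,0],"rot": [0,0,0],"grip": 0.45},
    {"slide": [0,0,0],"rot": [0,0,0],"grip": 0.45},
  ],
)

```text
time: 16.1
ee_pos: [0.4355, 0.125, 0.1368]
eef_rot: [0.688, 0.725, 0.0, 0.0]
ft_force: [-0.2, 0.3, -0.0]
width: 0.0391
grip_force: 0.0
```

```bash
python3 - <<'E'
from h import *
from bench import eyes,sensors
from scipy.spatial.transform import Rotation as R
eyes.camera("top");s=sensors.read_state();M=R.from_quat(s["eef_rot"]).as_matrix()
print(s["ee_pos"],abs(s["joint_vel"]).max(),"\n",M)
w=eyes.camera("wrist");t=eyes.camera("top");np.savez("w7.npz",K=w["intrinsics"],T=w["pose"],Kt=t["intrinsics"],Tt=t["pose"],img=w["pixels"],imt=t["pixels"])
for p in(w,t): print([[(np.round(d["bbox"]),round(d["conf"],2)) for d in eyes.look_for(k,p)[:1]] for k in("red_end","red_bar","v_rest")])
v=[.4358,.1255,.0559];Q=W(v,np.array([[0,110,37.3],[0,-110,37.3]])*1e-3)
print(proj(Q,w["intrinsics"],w["pose"]),proj(Q,t["intrinsics"],t["pose"]))
a=np.vstack([cv2.resize(w["pixels"][100:330,120:520],(700,402),interpolation=2),cv2.resize(t["pixels"][205:255,200:380],(700,194),interpolation=2)])
cv2.imwrite("pics/w7.png",a[:,:,::-1])
E
```

```text
[0.4353 0.1252 0.1367] 0.004086619529868995 
 [[-0.0528  0.9986  0.    ]
 [ 0.9986  0.0528 -0.    ]
 [-0.      0.     -1.    ]]
[[(array([315.,  80., 331., 299.]), 0.67)], [(array([311.,  78., 334., 300.]), 0.78)], [(array([297., 128., 348., 248.]), 0.69)]]
[[(array([256., 226., 296., 235.]), 0.77)], [(array([256., 225., 298., 235.]), 0.5)], [(array([263., 222., 282., 238.]), 0.79)]]
[[322.0321  79.2074]
 [322.5392 299.579 ]] [[214.5657 233.5493]
 [296.5604 226.8422]]
```

View pics/w7.png

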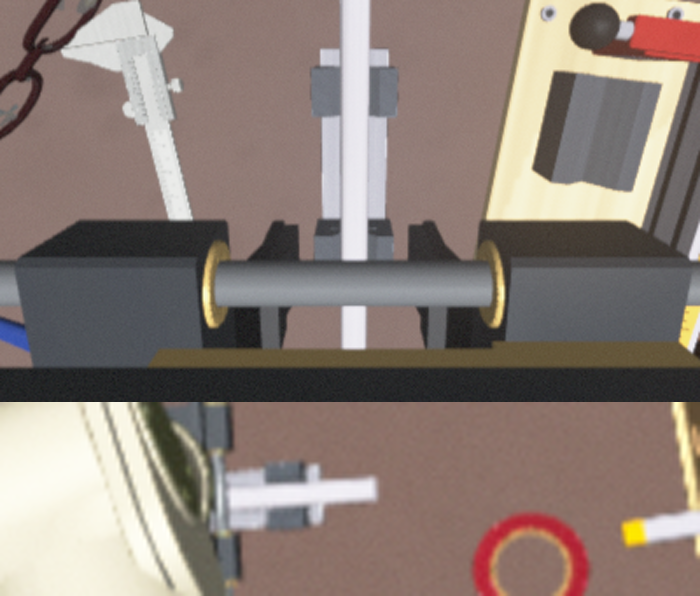

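The bar is seated in both V-blocks along crop column 355, with its red end at full-image row 79 as predicted. The gripper is over its middle.

arm_command(
  newtons=40,
  steps=[
    {"slide": [0.0005,0,-0.035],"rot": [0,0,0],"grip": 0.45},
    {"slide": [0,0,-0.035],"rot": [0,0,0],"grip": 0.45},
    {"slide": [0,0,-0.033],"rot": [0,0,0],"grip": 0.45},
    {"slide": [0,0,-0.015],"rot": [0,0,0],"grip": 0.45},
    {"slide": [0,0,0],"rot": [0,0,0],"grip": 0},
    {"slide": [0,0,0],"rot": [0,0,0],"grip": 0},
    {"slide": [0,0,0],"rot": [0,0,0],"grip": 0},
    {"slide": [0,0,0],"rot": [0,0,0],"grip": 0},
  ],
)

```text
time: 17.55
ee_pos: [0.4358, 0.1248, 0.0197]
eef_rot: [0.689, 0.725, -0.0, -0.001]
ft_force: [-6.6, -0.3, 8.2]
width: 0.0146
grip_force: 40.0
```

arm_command(
  steps=[
    {"slide": [0,0,0.02],"rot": [0,0,0],"grip": 0},
    {"slide": [0,0,0.04],"rot": [0,0,0],"grip": 0},
    {"slide": [0,-0.01,0.03],"rot": [0,0,-1],"grip": 0},
    {"slide": [0.031,-0.012,0],"rot": [0,0,-1.5],"grip": 0},
    {"slide": [0.031,-0.012,0],"rot": [0,0,-1.5],"grip": 0},
    {"slide": [0.031,-0.012,0],"rot": [0,0,-1.5],"grip": 0},
    {"slide": [0.032,-0.012,0],"rot": [0,0,-1.5],"grip": 0},
    {"slide": [0,0,0],"rot": [0,0,0],"grip": 0},
  ],
)

```text
time: 18.55
ee_pos: [0.5631, 0.0651, 0.1093]
eef_rot: [0.732, 0.681, 0.0, 0.001]
ft_force: [0.2, 0.8, -0.8]
width: 0.0149
grip_force: 40.0
```

```bash
python3 - <<'E'
from h import *
from bench import eyes,sensors
from scipy.spatial.transform import Rotation as R
for i in range(3): eyes.camera("top")
s=sensors.read_state();M=R.from_quat(s["eef_rot"]).as_matrix()
print(s["ee_pos"],abs(s["joint_vel"]).max(),s["ft_force"],s["width"],"\n",M)
w=eyes.camera("wrist");t=eyes.camera("top");np.savez("w8.npz",K=w["intrinsics"],T=w["pose"],Kt=t["intrinsics"],Tt=t["pose"],img=w["pixels"],imt=t["pixels"])
j=[.562,.0875,-.069];Q=W(j,np.array([[x,y,43] for y in(100,40) for x in(-23,-13,13,23)])*1e-3)
print(proj(Q,w["intrinsics"],w["pose"]).round(1).tolist())
Q=W(j,np.array([[x,y,43] for y in(-40,-105) for x in(-23,23)])*1e-3);print(proj(Q,t["intrinsics"],t["pose"]).round(1).tolist())
a=np.vstack([cv2.resize(w["pixels"][40:240,180:460],(700,500),interpolation=2)])
cv2.imwrite("pics/w8.png",a[:,:,::-1])
E
```

```text
[0.5609 0.0668 0.1091] 0.00913897201714557 [ 0.013  -0.2082 -2.1619] 0.01469985252047373 
 [[ 0.0699  0.9976 -0.0004]
 [ 0.9976 -0.0699  0.0003]
 [ 0.0003 -0.0004 -1.    ]]
[[290.5, 56.5], [303.8, 56.5], [338.5, 56.5], [351.8, 56.5], [292.7, 138.4], [305.1, 138.4], [337.4, 138.4], [349.8, 138.4]]
[[283.2, 191.8], [284.1, 174.8], [307.4, 192.9], [308.2, 175.8]]
```

View pics/w8.png

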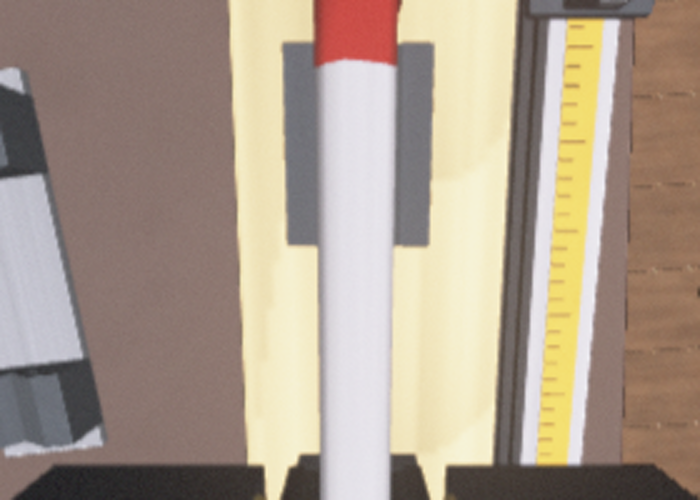

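The front block is at crop columns 283–433 and the bar is centred at column 356, so the groove is about 1 mm further +x. Yaw matches, and the red end is short of the stop.

arm_command(
  steps=[
    {"slide": [0.001,0,-0.025],"rot": [0,0,0],"grip": 0},
    {"slide": [0,0,-0.025],"rot": [0,0,0],"grip": 0},
    {"slide": [0,0,-0.02],"rot": [0,0,0],"grip": 0},
    {"slide": [0,0,-0.009],"rot": [0,0,0],"grip": 0},
    {"slide": [0,0,-0.004],"rot": [0,0,0],"grip": 0},
    {"slide": [0,0,0],"rot": [0,0,0],"grip": 0},
    {"slide": [0,0,0],"rot": [0,0,0],"grip": 0},
    {"slide": [0,0,0],"rot": [0,0,0],"grip": 0},
  ],
)

```text
time: 19.8
ee_pos: [0.5628, 0.0666, 0.0265]
eef_rot: [0.732, 0.682, 0.0, 0.0]
ft_force: [0.2, 0.2, -0.9]
width: 0.0149
grip_force: 40.0
```

arm_command(
  steps=[
    {"slide": [0,0,-0.001],"rot": [0,0,0],"grip": 0},
    {"slide": [0,0,-0.001],"rot": [0,0,0],"grip": 0},
    {"slide": [0,0,-0.001],"rot": [0,0,0],"grip": 0},
    {"slide": [0,0,0],"rot": [0,0,0],"grip": 0},
    {"slide": [0,0,0],"rot": [0,0,0],"grip": 0},
    {"slide": [0,0,0],"rot": [0,0,0],"grip": 0},
    {"slide": [0,0,0],"rot": [0,0,0],"grip": 0},
    {"slide": [0,0,0],"rot": [0,0,0],"grip": 0},
  ],
)

```text
time: 20.8
ee_pos: [0.5626, 0.0665, 0.0243]
eef_rot: [0.732, 0.682, 0.0, -0.0]
ft_force: [-8.5, -0.9, 17.3]
width: 0.0146
grip_force: 40.0
```

arm_command(
  newtons=15,
  steps=[
    {"slide": [-0.0008,0,0.0005],"rot": [0,0,0],"grip": 0},
    {"slide": [0,0,0],"rot": [0,0,0],"grip": 0},
    {"slide": [0,0,0],"rot": [0,0,0],"grip": 0.3},
    {"slide": [0,0,0],"rot": [0,0,0],"grip": 0.3},
    {"slide": [0,0,0],"rot": [0,0,0],"grip": 0},
    {"slide": [0,0,0],"rot": [0,0,0],"grip": 0},
    {"slide": [0,0,0],"rot": [0,0,0],"grip": 0},
    {"slide": [0,0,0],"rot": [0,0,0],"grip": 0},
  ],
)

```text
time: 21.8
ee_pos: [0.5618, 0.0665, 0.0235]
eef_rot: [0.732, 0.682, 0.0, 0.0]
ft_force: [0.8, -0.0, -0.6]
width: 0.0154
grip_force: 15.0
```

arm_command(
  steps=[
    {"slide": [0.0003,0.004,0],"rot": [0,0,0],"grip": 0},
    {"slide": [0.0003,0.004,0],"rot": [0,0,0],"grip": 0},
    {"slide": [0.0003,0.004,0],"rot": [0,0,0],"grip": 0},
    {"slide": [0.0002,0.003,0],"rot": [0,0,0],"grip": 0},
    {"slide": [0.0001,0.001,0],"rot": [0,0,0],"grip": 0},
    {"slide": [0,0,0],"rot": [0,0,0],"grip": 0},
    {"slide": [0,0,0],"rot": [0,0,0],"grip": 0},
    {"slide": [0,0,0],"rot": [0,0,0],"grip": 0},
  ],
)

```text
time: 22.8
ee_pos: [0.5629, 0.0826, 0.0235]
eef_rot: [0.732, 0.682, 0.0, -0.0]
ft_force: [0.8, 0.7, -0.7]
width: 0.0158
grip_force: 15.0
```

Now 1 mm at a time, watching the y force.

arm_command(
  steps=[
    {"slide": [0.0001,0.001,0],"rot": [0,0,0],"grip": 0},
    {"slide": [0,0,0],"rot": [0,0,0],"grip": 0},
    {"slide": [0.0001,0.001,0],"rot": [0,0,0],"grip": 0},
    {"slide": [0,0,0],"rot": [0,0,0],"grip": 0},
    {"slide": [0.0001,0.001,0],"rot": [0,0,0],"grip": 0},
    {"slide": [0,0,0],"rot": [0,0,0],"grip": 0},
    {"slide": [0,0,0],"rot": [0,0,0],"grip": 0},
    {"slide": [0,0,0],"rot": [0,0,0],"grip": 0},
  ],
)

```text
time: 23.8
ee_pos: [0.5632, 0.0857, 0.0235]
eef_rot: [0.732, 0.682, 0.0, -0.0]
ft_force: [0.8, -0.5, -0.5]
width: 0.0151
grip_force: 15.0
```

arm_command(
  steps=[
    {"slide": [0.0001,0.001,0],"rot": [0,0,0],"grip": 0},
    {"slide": [0,0,0],"rot": [0,0,0],"grip": 0},
    {"slide": [0,0,0],"rot": [0,0,0],"grip": 0},
    {"slide": [0.0001,0.001,0],"rot": [0,0,0],"grip": 0},
    {"slide": [0,0,0],"rot": [0,0,0],"grip": 0},
    {"slide": [0,0,0],"rot": [0,0,0],"grip": 0},
    {"slide": [0,0,0],"rot": [0,0,0],"grip": 0},
    {"slide": [0,0,0],"rot": [0,0,0],"grip": 0},
  ],
)

```text
time: 24.8
ee_pos: [0.5633, 0.0876, 0.0235]
eef_rot: [0.732, 0.682, 0.0, -0.0]
ft_force: [-0.1, 0.2, -1.0]
width: 0.0155
grip_force: 15.0
```

arm_command(
  steps=[
    {"slide": [0,0.0007,0],"rot": [0,0,0],"grip": 0},
    {"slide": [0,0,0],"rot": [0,0,0],"grip": 0},
    {"slide": [0.0001,0.0007,0],"rot": [0,0,0],"grip": 0},
    {"slide": [0,0,0],"rot": [0,0,0],"grip": 0},
    {"slide": [0,0.0006,0],"rot": [0,0,0],"grip": 0},
    {"slide": [0,0,0],"rot": [0,0,0],"grip": 0},
    {"slide": [0,0,0],"rot": [0,0,0],"grip": 0},
    {"slide": [0,0,0],"rot": [0,0,0],"grip": 0},
  ],
)

```text
time: 25.8
ee_pos: [0.5634, 0.0879, 0.0234]
eef_rot: [0.732, 0.681, -0.001, 0.0]
ft_force: [-0.1, -7.8, 0.2]
width: 0.015
grip_force: 15.0
```

```bash
python3 - <<'E'
from h import *
from bench import eyes,sensors
w=eyes.camera("wrist");np.savez("w9.npz",K=w["intrinsics"],T=w["pose"],img=w["pixels"])
s=sensors.read_state();print(s["ee_pos"],s["ft_force"],s["torque"])
j=[.5632,.0875,-.069];K,T=w["intrinsics"],w["pose"]
print(proj(W(j,np.array([[0,110,41.3],[0,96,49.3],[-10,100,43],[-10,40,43]])*1e-3),K,T))
# red column profile along bar image line
im=w["pixels"].astype(int);c=int(proj(W(j,[[0,.1,.0493]]),K,T)[0,0]);
for r in range(0,90,3): print(r,im[r,c-2:c+3].mean(0).round().astype(int).tolist(),end=' ')
E
```

```text
[0.5633 0.0879 0.0234] [-0.8965 -6.356   0.5384] [-1.5117  0.168   0.0258]
[[320.7731  36.4378]
 [320.8203  65.3746]
 [299.5621  59.1308]
 [302.1636 184.5895]]
0 [87, 47, 40] 3 [88, 49, 41] 6 [88, 49, 42] 9 [89, 51, 44] 12 [89, 50, 42] 15 [88, 49, 41] 18 [97, 93, 93] 21 [89, 83, 84] 24 [89, 84, 83] 27 [89, 83, 83] 30 [129, 79, 77] 33 [195, 74, 69] 36 [194, 74, 68] 39 [193, 73, 68] 42 [193, 74, 67] 45 [194, 76, 69] 48 [193, 74, 68] 51 [195, 75, 69] 54 [196, 76, 70] 57 [197, 77, 71] 60 [195, 75, 70] 63 [204, 121, 122] 66 [223, 220, 227] 69 [222, 220, 227] 72 [222, 220, 226] 75 [222, 219, 227] 78 [222, 220, 227] 81 [222, 220, 227] 84 [223, 220, 228] 87 [222, 220, 227]
```

Contact with the stop shows as −7.8 N in y. I ease the push off, let go and rise.

arm_command(
  steps=[
    {"slide": [0,-0.0006,0],"rot": [0,0,0],"grip": 0},
    {"slide": [0,-0.0006,0],"rot": [0,0,0],"grip": 0},
    {"slide": [0,0,0],"rot": [0,0,0],"grip": 0},
    {"slide": [0,0,0],"rot": [0,0,0],"grip": 0},
    {"slide": [0,0,0],"rot": [0,0,0],"grip": 0.25},
    {"slide": [0,0,0],"rot": [0,0,0],"grip": 0.4},
    {"slide": [0,0,0],"rot": [0,0,0],"grip": 0.45},
    {"slide": [0,0,0],"rot": [0,0,0],"grip": 0.45},
  ],
)

```text
time: 26.85
ee_pos: [0.5635, 0.0886, 0.0235]
eef_rot: [0.731, 0.682, 0.0, -0.0]
ft_force: [0.2, -0.1, 0.7]
width: 0.0377
grip_force: 0.0
```

arm_command(
  steps=[
    {"slide": [0,0,0.01],"rot": [0,0,0],"grip": 0.45},
    {"slide": [0,0,0.02],"rot": [0,0,0],"grip": 0.45},
    {"slide": [0,0,0.03],"rot": [0,0,0],"grip": 0.45},
    {"slide": [0,0,0.03],"rot": [0,0,0],"grip": 0.45},
    {"slide": [0,0,0.02],"rot": [0,0,0],"grip": 0.45},
    {"slide": [0,0,0.0],"rot": [0,0,0],"grip": 0.45},
    {"slide": [0,0,0],"rot": [0,0,0],"grip": 0.45},
    {"slide": [0,0,0],"rot": [0,0,0],"grip": 0.45},
  ],
)

```text
time: 27.85
ee_pos: [0.5629, 0.0882, 0.1325]
eef_rot: [0.732, 0.682, -0.001, -0.0]
ft_force: [0.0, -0.0, 1.1]
width: 0.0392
grip_force: 0.0
```

```bash
python3 - <<'E'
from h import *
from bench import eyes,sensors
s=sensors.read_state();print(s["ee_pos"],s["ft_force"],s["joint_positions"])
w=eyes.camera("wrist");K,T=w["intrinsics"],w["pose"];np.savez("w10.npz",K=K,T=T,img=w["pixels"])
j=[.5632,.0885,-.069]
print([(np.round(d["bbox"]),round(d["conf"],2)) for k in("stop_knob","red_end") for d in eyes.look_for(k,w)[:2]],proj(W(j,np.array([[-37,119,80],[0,110,49],[0,96,49.3],[0,0,41]])*1e-3),K,T))
print(W(j,[[-.037,.119,.08]]))
im=w["pixels"].astype(int)
c=int(proj(W(j,[[0,.1,.0493]]),K,T)[0,0])
for r in range(20,110,4): print(r,im[r,c-2:c+3].mean(0).round().astype(int).tolist(),end=' ')
E
```

```text
[0.5629 0.0882 0.1325] [ 0.0015 -0.0077  1.1498] [-0.6425  0.2954  0.4826  1.746  -0.1491  1.1381 -0.1853]
[(array([257.,  40., 424.,  80.]), 0.59), (array([312.,  76., 333., 298.]), 0.85)] [[269.4013  53.6085]
 [321.9189  75.6272]
 [321.9357  93.7597]
 [322.0374 202.6289]]
[[0.5345 0.2098 0.08  ]]
20 [139, 117, 111] 24 [141, 119, 112] 28 [141, 119, 112] 32 [142, 119, 113] 36 [140, 117, 111] 40 [142, 119, 113] 44 [200, 75, 69] 48 [202, 75, 70] 52 [199, 73, 69] 56 [200, 75, 69] 60 [200, 74, 68] 64 [169, 69, 63] 68 [159, 66, 61] 72 [99, 61, 56] 76 [108, 88, 87] 80 [206, 80, 74] 84 [206, 80, 73] 88 [207, 81, 74] 92 [208, 80, 75] 96 [230, 226, 233] 100 [231, 228, 234] 104 [231, 228, 234] 108 [230, 228, 234]
```

arm_command(
  newtons=8,
  steps=[
    {"slide": [-0.0037,0.0152,0.003],"rot": [0,0,10],"grip": 0.5},
    {"slide": [-0.0037,0.0152,0.003],"rot": [0,0,10],"grip": 0.5},
    {"slide": [-0.0037,0.0152,0.003],"rot": [0,0,10],"grip": 0.5},
    {"slide": [-0.0037,0.0152,0.003],"rot": [0,0,10],"grip": 0.5},
    {"slide": [-0.0037,0.0152,0],"rot": [0,0,10],"grip": 0.5},
    {"slide": [-0.0037,0.0152,0],"rot": [0,0,10],"grip": 0.5},
    {"slide": [-0.0037,0.0152,0],"rot": [0,0,10],"grip": 0.5},
    {"slide": [-0.0037,0.0152,0],"rot": [0,0,10],"grip": 0.5},
  ],
)

```text
time: 29.0
ee_pos: [0.5336, 0.2103, 0.1451]
eef_rot: [0.119, 0.993, -0.0, -0.0]
ft_force: [0.6, -0.1, 0.3]
width: 0.0437
grip_force: 0.0
```

arm_command(
  steps=[
    {"slide": [0,0,0],"rot": [0,0,10],"grip": 0.5},
    {"slide": [0,0,0],"rot": [0,0,0],"grip": 0.5},
    {"slide": [0,0,0],"rot": [0,0,0],"grip": 0.5},
    {"slide": [0,0,0],"rot": [0,0,0],"grip": 0.5},
    {"slide": [0,0,0],"rot": [0,0,0],"grip": 0.5},
    {"slide": [0,0,0],"rot": [0,0,0],"grip": 0.5},
    {"slide": [0,0,0],"rot": [0,0,0],"grip": 0.5},
    {"slide": [0,0,0],"rot": [0,0,0],"grip": 0.5},
  ],
)

```text
time: 30.0
ee_pos: [0.5339, 0.2099, 0.1455]
eef_rot: [0.035, 0.999, 0.0, -0.0]
ft_force: [0.2, -0.3, -0.7]
width: 0.0435
grip_force: 0.0
```

```bash
python3 - <<'E'
from h import *
from bench import eyes,sensors
s=sensors.read_state();print(s["ee_pos"],s["eef_rot"],s["joint_positions"])
w=eyes.camera("wrist");K,T=w["intrinsics"],w["pose"]
print([(np.round(d["bbox"]),round(d["conf"],2)) for k in("stop_knob",) for d in eyes.look_for(k,w)[:2]])
p=proj([[.5335,.2098,.08]],K,T)[0];print(p,"px/m",proj([[.5335,.2198,.08]],K,T)[0]-p,proj([[.5435,.2098,.08]],K,T)[0]-p)
im=w["pixels"];u,v=p.round().astype(int);m=(im.max(2)<70)[v-35:v+36,u-35:u+36].astype(np.uint8)
n,l,st,c=cv2.connectedComponentsWithStats(m)
for i in range(1,n):
    if st[i,4]>60: print(st[i]+[u-35,v-35,0,0,0],c[i]+[u-35,v-35])
E
```

```text
[0.5339 0.2099 0.1455] [ 0.0353  0.9994  0.     -0.    ] [-0.6285  0.2732  0.2055  1.7111 -0.0601  1.1635  1.0935]
[(array([312., 204., 333., 301.]), 0.84)]
[322.8494 211.8908] px/m [11.6131 -0.7838] [ 0.7969 11.0077]
```

arm_command(
  newtons=8,
  steps=[
    {"slide": [0.0015,0,-0.025],"rot": [0,0,0],"grip": 0.5},
    {"slide": [0,0,-0.025],"rot": [0,0,0],"grip": 0.5},
    {"slide": [0,0,-0.025],"rot": [0,0,0],"grip": 0.5},
    {"slide": [0,0,-0.0095],"rot": [0,0,0],"grip": 0.5},
    {"slide": [0,0,0],"rot": [0,0,0],"grip": 0.1},
    {"slide": [0,0,0],"rot": [0,0,0],"grip": 0},
    {"slide": [0,0,0],"rot": [0,0,0],"grip": 0},
    {"slide": [0,0,0],"rot": [0,0,0],"grip": 0},
  ],
)

```text
time: 31.1
ee_pos: [0.5359, 0.2101, 0.0618]
eef_rot: [0.035, 0.999, 0.0, 0.001]
ft_force: [0.2, -0.7, 3.8]
width: 0.019
grip_force: 8.0
```

arm_command(
  steps=[
    {"slide": [0.0005,0,0.01],"rot": [0,0,0],"grip": 0},
    {"slide": [0.0015,0,0.0099],"rot": [0,0,0],"grip": 0},
    {"slide": [0.0059,-0.0004,0.019],"rot": [0,0,0],"grip": 0},
    {"slide": [0.0096,-0.0007,0.0176],"rot": [0,0,0],"grip": 0},
    {"slide": [0.0128,-0.0009,0.0152],"rot": [0,0,0],"grip": 0},
    {"slide": [0.0157,-0.0011,0.0124],"rot": [0,0,0],"grip": 0},
    {"slide": [0.0178,-0.0012,0.0091],"rot": [0,0,0],"grip": 0},
    {"slide": [0.0192,-0.0013,0.0053],"rot": [0,0,0],"grip": 0},
  ],
)

```text
time: 32.1
ee_pos: [0.6186, 0.2042, 0.1608]
eef_rot: [0.035, 0.999, 0.0, -0.0]
ft_force: [0.7, 1.2, -3.1]
width: 0.0192
grip_force: 8.0
```

arm_command(
  steps=[
    {"slide": [0.0199,-0.0014,0.0014],"rot": [0,0,0],"grip": 0},
    {"slide": [0.01,-0.0007,-0.0008],"rot": [0,0,0],"grip": 0},
    {"slide": [0.0098,-0.0007,-0.0018],"rot": [0,0,0],"grip": 0},
    {"slide": [0.0095,-0.0006,-0.0027],"rot": [0,0,0],"grip": 0},
    {"slide": [0.005,-0.0003,-0.002],"rot": [0,0,0],"grip": 0},
    {"slide": [0,0,0],"rot": [0,0,0],"grip": 0},
    {"slide": [0,0,0],"rot": [0,0,0],"grip": 0},
    {"slide": [0,0,0],"rot": [0,0,0],"grip": 0},
  ],
)

```text
time: 33.1
ee_pos: [0.6731, 0.2004, 0.1542]
eef_rot: [0.035, 0.999, 0.0, 0.001]
ft_force: [2.4, -1.5, 5.7]
width: 0.0193
grip_force: 8.0
```

arm_command(
  steps=[
    {"slide": [0.004,-0.0003,-0.0016],"rot": [0,0,0],"grip": 0},
    {"slide": [0,0,0],"rot": [0,0,0],"grip": 0},
    {"slide": [0,0,0],"rot": [0,0,0],"grip": 0.5},
    {"slide": [0,0,0],"rot": [0,0,0],"grip": 0.5},
    {"slide": [0,0,0.01],"rot": [0,0,0],"grip": 0.5},
    {"slide": [0,0,0.03],"rot": [0,0,0],"grip": 0.5},
    {"slide": [0,0,0.04],"rot": [0,0,0],"grip": 0.5},
    {"slide": [0,0,0.02],"rot": [0,0,0],"grip": 0.5},
  ],
)

```text
time: 34.1
ee_pos: [0.6771, 0.2004, 0.2553]
eef_rot: [0.035, 0.999, 0.001, 0.001]
ft_force: [-0.5, -0.4, -0.6]
width: 0.0432
grip_force: 0.0
```

arm_command(
  steps=[
    {"slide": [-0.03,0.02,0.02],"rot": [0,0,0],"grip": 0.5},
    {"slide": [-0.04,0.02,0.02],"rot": [0,0,0],"grip": 0.5},
    {"slide": [-0.04,0.02,0.01],"rot": [0,0,0],"grip": 0.5},
    {"slide": [-0.03,0.02,0],"rot": [0,0,0],"grip": 0.5},
    {"slide": [-0.03,0.02,0],"rot": [0,0,0],"grip": 0.5},
    {"slide": [0,0,0],"rot": [0,0,0],"grip": 0.5},
    {"slide": [0,0,0],"rot": [0,0,0],"grip": 0.5},
    {"slide": [0,0,0],"rot": [0,0,0],"grip": 0.5},
  ],
)

```text
time: 35.1
ee_pos: [0.5074, 0.2993, 0.302]
eef_rot: [0.036, 0.999, -0.0, 0.0]
ft_force: [-0.0, 0.1, -0.5]
width: 0.0436
grip_force: 0.0
```

```bash
python3 - <<'E'
from h import *
from bench import eyes,sensors
s=sensors.read_state();print(s["ee_pos"],s["ft_force"])
w=eyes.camera("wrist");t=eyes.camera("top");np.savez("w11.npz",K=w["intrinsics"],T=w["pose"],img=w["pixels"])
c=eyes.camera("scene")
j=[.5632,.0885,-.069];Q=W(j,np.array([[0,110,41.3],[0,96,49.3],[0,-110,41.3],[63-100*np.cos(2),119,80+100*np.sin(2)]])*1e-3)
for p in(w,t,c): print(proj(Q,p["intrinsics"],p["pose"]).round(1).tolist(),[(np.round(d["bbox"]),round(d["conf"],2)) for k in("stop_knob","red_end") for d in eyes.look_for(k,p)[:1]])
im=[cv2.resize(w["pixels"][100:260,140:440],(750,400),interpolation=2)]+[np.hstack([cv2.resize(t["pixels"][130:210,200:350],(375,200),interpolation=2),cv2.resize(c["pixels"][90:240,220:440],(375,200),interpolation=2)])]
cv2.imwrite("pics/f.png",np.vstack(im)[:,:,::-1])
E
```

```text
[0.5074 0.2993 0.302 ] [-0.0471  0.1014 -0.5323]
[[262.6, 219.2], [252.7, 220.9], [125.9, 219.6], [253.0, 331.4]] [(array([125., 215., 263., 223.]), 0.88)]
[[227.7, 180.6], [232.3, 180.5], [309.3, 184.0], [215.5, 131.2]] [(array([213., 130., 226., 158.]), 0.62), (array([226., 177., 306., 188.]), 0.83)]
[[289.6, 153.4], [291.3, 153.9], [323.1, 201.4], [319.5, 104.0]] [(array([302.,  98., 326., 137.]), 0.58), (array([292., 154., 326., 203.]), 0.67)]
```

View pics/f.png

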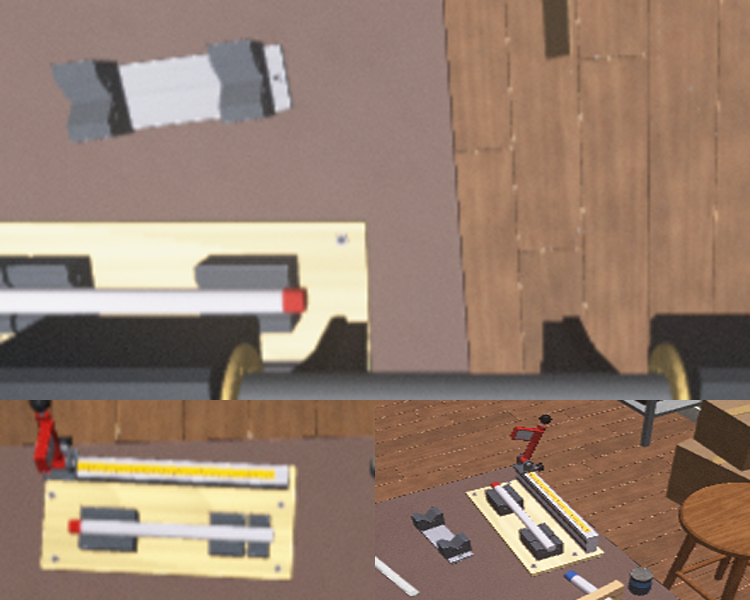

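The bar lies in the jig with its red end at column 262.8, against 262.6 predicted. The stop is up and back and the robot is clear.

```bash
python3 -c "
from bench import order
print(order.close_job())"
```

```text
the job is handed in; nothing more can be done
None
```

The job is handed in: the red bar was gauged against the stop and lies in the jig's grooves, the stop is flipped fully up again, and the last pictures show nothing else disturbed.

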